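# Lock the stencil frame in the paste printer

### The job

Lock the stencil frame down in the printer, ready for pasting: slide the orange grip on each side inward, over the frame's edge, until both are fully home against their end stops. Go gently: the grips are brittle, so squeeze or push them with no more than 40 N a finger, and leave the blue slide, the frame and everything else where they are.

Things in the scene. Friction and masses are not known exactly. Their poses are not given: they have to be found in the camera images.
- printer: stencil printer, fixed: black base plate 25 mm high, x -150 to 180, y -230 to 230 mm from its origin on the table; +y to its left, yaw varies. The frame lies on its bed at x = 20 mm. Beyond the frame's left and right edges an aluminium track block, 44 mm wide, runs along y at x = 20 mm from |y| = 108 to 225 mm, top at 50 mm. Knobs 28 mm wide, 45 mm high stand at x = +-125, y = +-205 mm
- frame: loose aluminium stencil frame, 180 (x) x 200 (y) x 12 mm, with a steel foil across its underside, lying on the printer's bed; its underside is 35 mm, its top 47 mm above the table; origin at the underside's centre
- grip_left: orange brittle plastic grip of the left lock, 30 (x) x 20 (y) x 36 mm high, axes as the printer's; origin at its underside's centre, 56 mm above the table (top 92 mm). Cracks if the contact forces on it sum to over 100 N (both fingers added: a 40 N squeeze is safe); slides only along the printer's y, from |y| = 185 (open) to 125 mm (home, inward), with 3 to 5 N; stays where left
- home_left (a point): where the left grip's underside centre is when fully home: printer x = 20, y = +125 mm, 56 mm up. Then the 15 mm wide steel tongue under the grip, reaching 45 mm inward from its centre, covers the frame's edge by 20 mm, 3 mm above it. Two 9.5 mm high stop posts stand just inward of the grip, on the track block
- grip_right: orange brittle plastic grip of the right lock, 30 (x) x 20 (y) x 36 mm high, axes as the printer's; origin at its underside's centre, 56 mm above the table (top 92 mm). Cracks if the contact forces on it sum to over 100 N (both fingers added: a 40 N squeeze is safe); slides only along the printer's y, from |y| = 185 (open) to 125 mm (home, inward), with 3 to 5 N; stays where left
- home_right (a point): where the right grip's underside centre is when fully home: printer x = 20, y = -125 mm, 56 mm up. Then the 15 mm wide steel tongue under the grip, reaching 45 mm inward from its centre, covers the frame's edge by 20 mm, 3 mm above it. Two 9.5 mm high stop posts stand just inward of the grip, on the track block
- board_stop_top (a point): centre of the top of the blue board-stop slide's grip, a 22 x 22 x 22 mm block on a low track along the printer's y at its near edge (x = -118 mm), top 55.5 mm above the table. Already set: must stay as it is
- squeegee: wooden-handled squeegee, 22 x 90 x 14 mm with a steel blade, lying loose on the stencil foil inside the frame; origin at the underside's centre
- paste_jar: small jar with green cap, 44 mm across, 42 mm high, standing on the far left part of the printer's base; origin at its foot
- tan_tape: roll of tan tape lying flat, 100 mm across, 25 mm high; origin at the underside's centre
- brown_tape: roll of brown tape lying flat, 90 mm across, 19 mm high; origin at the underside's centre
- flux_bottle: white bottle, 36 mm across, 100 mm high, standing; origin at its foot
- syringe: paste syringe lying on the far edge of the base, about 150 mm long (its x), 20 mm high; origin under its barrel
- circuit_board: green circuit board 80 x 60 mm, 10 mm high with its parts, lying flat; origin at the underside's centre

How it is judged (in metres and radians):
At the end, for the whole second after the job is handed in: Both locks stand within 3 mm of their inner end stops and at rest; the stencil frame still lies flat on the bed, within 10 mm of where it was; the robot touches nothing (horizontal distance between grip_left and home_left below 0.003 m and linear speed of each of grip_left, grip_right below 0.005 m/s and horizontal distance between grip_right and home_right below 0.003 m and height (world z) of frame below 0.039 m and angle between frame's own z axis and vertical below 0.05 rad and distance of frame from where it was at the start of the episode below 0.01 m).
It fails at once if a lock grip is pushed or squeezed with contact forces that sum to more than 100 N (both fingers added) (contact force between any of grip_left, grip_right and anything else above 100 N).
It fails at once if the blue board-stop slide is moved by more than 8 mm (distance of board_stop_top from where it was at the start of the episode above 0.008 m).
It fails at once if the stencil frame is shifted by more than 10 mm (distance of frame from where it was at the start of the episode above 0.01 m).
It fails at once if something else on the table or the printer is moved by more than 30 mm (distance of any of squeegee, paste_jar, tan_tape, brown_tape, flux_bottle, syringe, circuit_board from where it was at the start of the episode above 0.03 m).
It also fails if it takes over 45 s, if anything falls off the work surface, if the arm or the gripper's body presses on something with over 40 N, if the wrist force passes 120 N, or if a joint passes its speed limit or range.

### The arm

A 6-joint arm with a two-finger parallel gripper is mounted at the origin on the work surface. World frame = base frame: x ahead of the robot, y to its left, z up, the work surface at z = 0. Lengths are in mm, angles in rad, forces in N, time in s.
With the tool pointing down it reaches from about 350 to 775 mm from the base axis. Payload 7.3 kg.
Tool frame: the origin (TCP) lies at the centre of the arm's flange, where the gripper is bolted on; the fingertips stand 178 mm ahead of it and the grasp point (between the pads) lies 159 mm ahead of it; z points along the fingers, y is the line along which they close (so a half turn about z gives the same grasp; the last joint's range is limited). The gripper opens to 92 mm and grips with 3 to 60 N. Pads are 19 mm wide; open, the fingers measure 130 mm over their backs; the gripper's body (75 mm by 190 mm) begins 47 mm behind the grasp point.
Start: joints at [-1.272, 0.342, 1.524, -0, 1.275, -0.146], TCP at [225.915, -473.91, 404.741] pointing down, gripper open.
Joint ranges: [-2.53, 2.53], [-0.77, 2.02], [0.04, 2.7], [-1, 4.14], [0.28, 2.66], [-3.11, 3.11]. Speed limits (rad/s): [2.57, 2.57, 3.14, 3.14, 3.14, 3.14].

### API

Orientations are given as [roll, pitch, yaw] about the fixed x, y, z axes, in that order (R = Rz(yaw) Ry(pitch) Rx(roll)).
In Python, from plant import * gives the robot as it stands. The module is installed in compiled form; this text tells all that it offers.
- The arm moves only by the shell command python3 -m inch 'ROWS'. ROWS is JSON, a list of rows, each a list of 5 numbers: the shift along the tool's x, y, z in m, then the turn about the tool's z in rad, then the opening, from 0 (shut) to 1 (fully open). In form: [[tx, ty, tz, spin, claw], ...]. A call has 1 to 8 rows; each row is the pose to reach, as a shift and turn from the pose commanded when the call began, along the tool's axes at that moment; what a row does not reach only later rows make up. A row lasts 1/12 s, in which the tool goes at most 41.7 mm and 7.16 degrees, less where a joint would pass 70% of its speed; a pose out of reach is approached as far as the arm can. A call with a gripper value outside its range is refused whole. The fingers move at their own pace and stop on an object; the grip force is fixed at half the most. Time passes only in rows, so rows that repeat a pose let the fingers close. It gives the time, the measured TCP pose, the force, the opening and the grip force at its end, in the units of the state.
- get_obs(): the state, without advancing time (a new reading comes with each control period).
- capture(name): name is "scene" or "side" or "wrist"; returns a dict with "color" (400x640x3 uint8, red, green, blue), "intrinsics" (3x3 intrinsics, pixels), "pose" (4x4, takes a point from camera to world coordinates). Camera axes: x right, y down, z forward; pixel columns grow to the right and rows downward; lengths in mm; the calibration is good to about 2 mm. A picture is of the moment at which its call begins. There is no depth.
- close_job(): hands the job in; it is judged then, once.
Trained networks look in a picture, given as the dict that the camera call returned (one of the last four; its "shot" number tells which), for a name from the list of things; names that differ only in an ending like _2 or _b are one class to them, and where a whole thing is asked for, a point or a joint stands for the part that bears it (a point fixed in the world has none). Each returns a list of dicts, best first, with "conf" (0 to 1); they miss things now and then, are a little off and sometimes report something else, mostly with a low value. They report only what shows in the picture. A call takes as long as a camera call.
- look_for(picture, target): "rect" ([centre column, centre row, width, height] in pixels, round what is visible of it).
- trace(picture, target): "pixels" (400x640 bool, what is visible of it) and "rect" ([centre column, centre row, width, height] in pixels, round what is visible of it).
- tip_of(picture, target): "centre" ([column, row] in pixels: a listed point, or the origin of a listed thing).
The state is a dict: "time": time; "joint_positions": joint angles; "dq": joint speeds; "tau": joint torques, N m; "tool_pos": TCP position; "tcp_rot": TCP orientation; "contact_force": force on the tool from outside, world axes, zero at the start; "moment": the same for the moment, N m; "grip_width": finger opening in mm; "finger_force": force on a finger pad.
Only numpy, scipy, OpenCV 4.12 (cv2) and the standard library are available. Lean on these libraries where they do the work, as an engineer would, in place of code of your own. Each camera call takes 0.05 s, during which the arm holds its last target. There are 200 camera calls.

## Working session

There is one attempt and no reset: what is moved stays moved. The work goes in short steps, Python scripts to look and compute and a shell command to move; the robot and the scene stay as the last step left them, time stands still between calls to the robot, and variables do not carry over. Pictures are saved under pics/ and viewed, at most 10 in all, crops included, and the job is handed in when it is done.

```bash
mkdir -p pics
cat > h.py <<'E'
from plant import *
import numpy as np, cv2
def ray(p,uv):
    K=np.array(p["intrinsics"]);T=np.array(p["pose"])
    d=T[:3,:3]@np.linalg.inv(K)@np.array([uv[0],uv[1],1.]);return T[:3,3],d/np.linalg.norm(d)
def atz(p,uv,z):
    o,d=ray(p,uv);return o+d*(z-o[2])/d[2]
def tri(rs):
    A=sum(np.eye(3)-np.outer(d,d) for o,d in rs);b=sum((np.eye(3)-np.outer(d,d))@o for o,d in rs)
    x=np.linalg.solve(A,b);return x,[np.linalg.norm(np.cross(x-o,d)) for o,d in rs]
E
cat > look.py <<'E'
from h import *
np.set_printoptions(precision=1,suppress=True)
P={n:capture(n) for n in("scene","side")}
cv2.imwrite("pics/a.png",P["scene"]["color"][:,:,::-1]);cv2.imwrite("pics/b.png",P["side"]["color"][:,:,::-1])
for t in("grip_left","grip_right","home_left","home_right","frame","board_stop_top","paste_jar","flux_bottle"):
    rs=[]
    for n,p in P.items():
        r=tip_of(p,t)
        for q in r[:2]: print(t,n,np.array(q["centre"]),round(q["conf"],2),atz(p,q["centre"],{"gr":56,"ho":56,"fr":35,"bo":55.5}.get(t[:2],25)))
        if r: rs.append(ray(p,r[0]["centre"]))
    if len(rs)>1: print("  tri",*tri(rs))
o=get_obs();print(o["time"],o["tool_pos"],o["tcp_rot"],o["contact_force"])
E
python3 look.py
```

```text
grip_left scene [339.4 153.6] 0.54 [556.8 198.6  56. ]
grip_left side [322.9 220.4] 0.73 [516.   71.8  56. ]
grip_left side [297.1 240.4] 0.66 [537.6 195.7  56. ]
  tri [531.4 139.4 108.7] [np.float64(47.49964157525318), np.float64(47.49964157525314)]
grip_right scene [298.9 222.7] 0.44 [ 570.6 -114.3   56. ]
grip_right side [334.3 181.1] 0.69 [ 590.6 -132.3   56. ]
  tri [ 578.4 -118.7   70.5] [np.float64(4.178348041159771), np.float64(4.1783480411598)]
home_left scene [338.5 154.4] 0.64 [555.6 193.9  56. ]
home_left scene [312.5 184.9] 0.64 [537.6  35.5  56. ]
home_left side [293.4 236.5] 0.59 [557.4 187.7  56. ]
home_left side [282.1 200.4] 0.45 [691.2  62.5  56. ]
  tri [556.1 190.9  59.7] [np.float64(0.8159339463106919), np.float64(0.815933946310721)]
home_right scene [308.7 206.7] 0.58 [568.8 -46.   56. ]
home_right side [325.  190.1] 0.89 [592.7 -68.5  56. ]
home_right side [283.7 337.6] 0.66 [372.1 504.3  56. ]
  tri [578.  -52.5  73.8] [np.float64(4.645275192954756), np.float64(4.6452751929547755)]
frame scene [321.8 186.9] 0.65 [563.4  55.7  35. ]
frame side [315.4 220.6] 0
[... 190 characters left out ...]
de [351.6 220.4] 0.42 [434.4  19.1  55.5]
  tri [430.5  19.8  58.2] [np.float64(3.179169607558881), np.float64(3.1791696075588565)]
paste_jar scene [306.5 211.9] 0.61 [563.3 -52.1  25. ]
paste_jar scene [360.6 170.4] 0.6 [648.4 190.6  25. ]
paste_jar side [332.2 184.4] 0.63 [ 605.8 -144.6   25. ]
paste_jar side [268.5 236.2] 0.48 [645.8 206.6  25. ]
  tri [575.8 -81.3  81.6] [np.float64(4.408020508636775), np.float64(4.408020508636615)]
flux_bottle scene [379.2 136.4] 0.47 [641.1 363.3  25. ]
flux_bottle side [236.9 273.3] 0.75 [632.6 385.3  25. ]
  tri [639.4 376.   10.6] [np.float64(2.215752401422357), np.float64(2.215752401422151)]
0.9 [ 225.9 -473.9  404.8] [3.1 0.  0.4] [-0.4  0.2  0.7]
```

Run:
```python
import cv2
for n in "ab":
    i=cv2.imread(f"pics/{n}.png")[110:290,200:440]; cv2.imwrite(f"pics/{n}c.png",cv2.resize(i,None,fx=3.3,fy=3.3,interpolation=cv2.INTER_CUBIC))
```

```text
(no output)
```

View pics/ac.png

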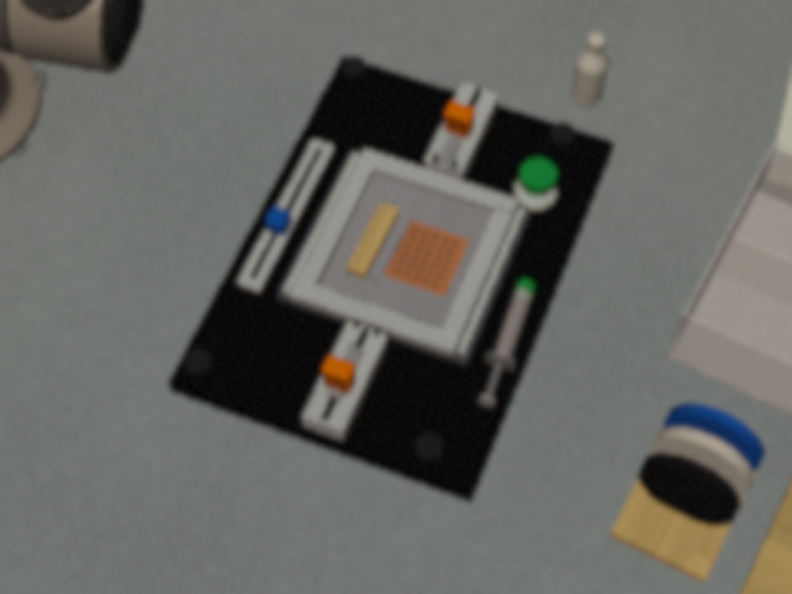

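View pics/bc.png

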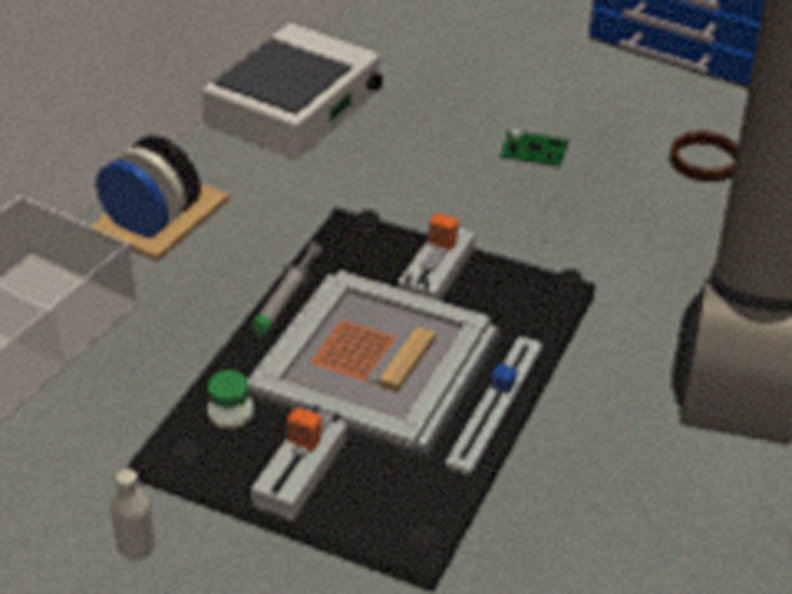

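The scene view shows the left grip at px (339,146) and the right one at (302,223). In the side view they are at (292,240) and (334,180). Both are open along a slightly rotated printer axis, and nothing stands near them. I'll triangulate them by colour.

```bash
cat > grips.py <<'E'
from h import *
np.set_printoptions(precision=1,suppress=True)
def orange(p,uv,r=14):
    h=cv2.cvtColor(p["color"],cv2.COLOR_RGB2HSV);m=((h[...,0]<16)&(h[...,1]>190)&(h[...,2]>120)).astype(np.uint8)
    n,l,s,c=cv2.connectedComponentsWithStats(m)
    k=[i for i in range(1,n) if s[i,4]>15 and np.hypot(*(c[i]-uv))<r]
    i=max(k,key=lambda i:s[i,4]);return c[i],s[i]
if __name__=="__main__":
    A,B=capture("scene"),capture("side")
    X={}
    for t,a,b in(("L",(339,146),(292,240)),("R",(302,223),(334,180))):
        ca,sa=orange(A,a);cb,sb=orange(B,b);X[t]=tri([ray(A,ca),ray(B,cb)]);print(t,ca,sa,cb,sb,X[t])
    d=X["L"][0]-X["R"][0];print("yaw",np.arctan2(-d[0],d[1]),"dist",np.hypot(d[0],d[1]))
    # frame centre via mask centroid
    for p in(A,B):
        r=trace(p,"frame")
        if r:
            m=r[0]["pixels"].astype(np.uint8);hull=cv2.convexHull(cv2.findNonZero(m));q=cv2.boxPoints(cv2.minAreaRect(hull))
            e=cv2.approxPolyDP(hull,5,True)[:,0];print(r[0]["conf"]);print(np.array([atz(p,u,47) for u in e]))
E
python3 grips.py
```

```text
L [338.5 143.9] [335 141   8   7  37] [291.8 236.4] [288 234   9   6  33] (array([543.9, 214.1,  86.8]), [np.float64(0.5024069129264771), np.float64(0.5024069129265576)])
R [301.8 221.6] [298 218   9   8  50] [334.1 176.9] [331 175   7   5  20] (array([ 585.4, -119.7,   86.3]), [np.float64(0.0148289397881187), np.float64(0.01482893978835415)])
yaw 0.12379199937950605 dist 336.43397450281424
0.95
[[642.3 162.2  47. ]
 [666.1 -26.8  47. ]
 [494.9 -51.4  47. ]
 [466.7 143.6  47. ]]
0.58
[[484.6 -40.3  47. ]
 [463.4 157.1  47. ]
 [633.5 173.6  47. ]
 [657.2 -20.3  47. ]]
```

```bash
cat > go.py <<'E'
import sys
from h import *
from scipy.spatial.transform import Rotation as R
def go(x,y,z,yaw):
    o=get_obs();r=R.from_euler("xyz",o["tcp_rot"]);s=r.inv().apply(np.array([x,y,z])-o["tool_pos"])/1000
    sp=(r.inv()*R.from_euler("xyz",[np.pi,0,yaw])).as_rotvec()
    print("pos",np.round(o["tool_pos"],1),"rot",np.round(o["tcp_rot"],3),"F",np.round(o["contact_force"],1),"q",np.round(o["joint_positions"],2),"w",round(o["grip_width"],1),"t",o["time"]);print("shift",np.round(s,4),"spin",np.round(sp,3))
if __name__=="__main__": go(*map(float,sys.argv[1:]))
E
python3 go.py 540 -150 405 0.12
```

```text
pos [ 225.9 -473.9  404.7] rot [ 3.141 -0.     0.445] F [ 0.6 -0.5  0.1] q [-1.27  0.34  1.52  0.    1.28 -0.15] w 91.9 t 1.1
shift [ 4.229e-01 -1.573e-01 -3.000e-04] spin [ 0.    -0.     0.325]
```

```bash
python3 -m inch '[[0.038,-0.014,0,0.04,0],[0.076,-0.028,0,0.08,0],[0.114,-0.043,0,0.12,0],[0.152,-0.057,0,0.16,0],[0.19,-0.071,0,0.2,0],[0.228,-0.085,0,0.25,0],[0.266,-0.099,0,0.29,0],[0.304,-0.113,0,0.325,0]]'; python3 go.py 540 -150 405 0.12
```

```text
time: 1.77
tool_pos: [452.8, -239.4, 404.9]
tcp_rot: [3.141, -0.0, 0.118]
contact_force: [0.5, -0.4, -0.0]
grip_width: 42.9
finger_force: 0.0
pos [ 452.8 -239.4  404.9] rot [ 3.141 -0.     0.118] F [ 0.5 -0.4 -0. ] q [-0.64  0.32  1.56 -0.    1.26  0.82] w 42.9 t 1.7667
shift [ 0.0971 -0.0785 -0.0001] spin [ 0.    -0.    -0.002]
```

```bash
python3 -m inch '[[0.033,-0.027,0,0,0],[0.066,-0.054,0,0,0],[0.097,-0.078,0,0,0],[0.097,-0.078,0,0,0]]'
python3 - <<'E'
from h import *
p=capture("wrist");cv2.imwrite("pics/w1.png",p["color"][:,:,::-1]);print(p["pose"].round(2) if hasattr(p["pose"],"round") else p["pose"])
for t in("grip_right","home_right"):
    for q in tip_of(p,t)[:2]:print(t,q,atz(p,q["centre"],56))
E
```

```text
time: 2.1
tool_pos: [542.2, -147.0, 404.5]
tcp_rot: [-3.14, -0.003, 0.126]
contact_force: [-0.8, -0.4, 0.1]
grip_width: 16.2
finger_force: 0.0
[[ 1.2000e-01 -9.4000e-01 -3.0000e-01  6.2518e+02]
 [-9.9000e-01 -1.2000e-01 -4.0000e-02 -1.3591e+02]
 [-0.0000e+00  3.0000e-01 -9.5000e-01  3.8507e+02]
 [ 0.0000e+00  0.0000e+00  0.0000e+00  1.0000e+00]]
grip_right {'centre': [290.9, 136.6], 'conf': 0.95} [ 584.35320286 -114.47952343   56.        ]
home_right {'centre': [239.4, 134.7], 'conf': 0.66} [579.71906812 -62.46531409  56.        ]
```

View pics/w1.png

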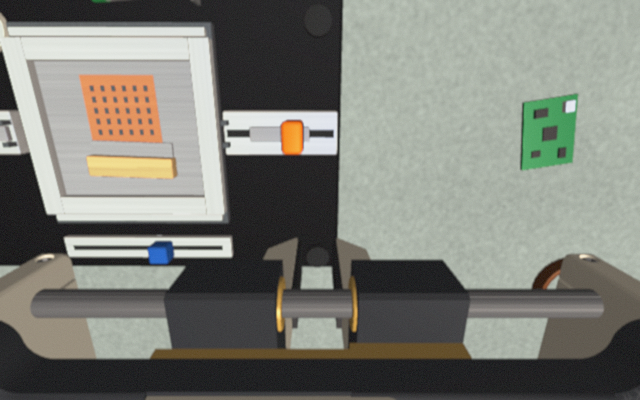

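The right grip is at px (292,137), on its track (columns 224–337), and the way is clear. Its stop is about 52 mm inward. Next I work out the printer yaw from the base edge and the approach point.

Run:
```python
from h import *
from grips import orange
p=capture("wrist");g=cv2.cvtColor(p["color"],cv2.COLOR_RGB2GRAY)
pts=[]
for r in list(range(45,105,5))+list(range(165,235,5)):
    row=cv2.GaussianBlur(g,(5,5),0)[r,320:370].astype(int); pts.append(atz(p,(320+np.argmax(row>90),r),25))
pts=np.array(pts);k=np.polyfit(pts[:,0],pts[:,1],1);print("yaw",np.arctan(k[0]),"res",np.std(pts[:,1]-np.polyval(k,pts[:,0])))
y=np.arctan(k[0]);n=np.array([-np.sin(y),np.cos(y)]);e=np.array([np.cos(y),np.sin(y)])
q=pts.mean(0)[:2];print("edge n",n@q,"->printer y0 n",n@q+230)
c,s=orange(p,(292,137),30);print(c,s)
for nm,u in(("gripcen",c),):
    for z in(74,92):
        a=atz(p,u,z);print(nm,z,a,"printer y",n@a[:2]-(n@q+230))
t=tip_of(p,"grip_right")[0]["centre"];a=atz(p,t,56);print("tip",a,n@a[:2]-(n@q+230),"e",e@a[:2])
f=tip_of(p,"frame");print(f and (f[0],atz(p,f[0]["centre"],35),n@atz(p,f[0]["centre"],35)[:2]-(n@q+230)))
```

```text
yaw 0.12434282212455047 res 0.31658418107686925
edge n -237.6919948481279 ->printer y0 n -7.691994848127905
[284.8 128.9] [276 116  21  32 233]
gripcen 74 [ 588.7 -114.8   74. ] printer y -179.2780689598024
gripcen 92 [ 590.6 -116.4   92. ] printer y -181.02463506274376
tip [ 585.8 -117.6   56. ] -181.66149291536567 e 566.6884536976462
({'centre': [123.6, 129.7], 'conf': 0.75}, array([562.9,  59.9,  35. ]), np.float64(-2.6722750436787734))
```

```bash
python3 go.py 591 -161 243 0.124
```

```text
pos [ 538.  -153.2  404.8] rot [3.141 0.    0.118] F [-0.5 -0.2 -0.1] q [-0.41  0.41  1.43 -0.    1.31  1.04] w 0.3 t 2.4
shift [0.0518 0.014  0.1618] spin [ 0.     0.    -0.006]
```

```bash
python3 -m inch '[[0.026,0.007,0,-0.006,0],[0.052,0.014,0.01,-0.006,0],[0.052,0.014,0.05,-0.006,0],[0.052,0.014,0.085,-0.006,0],[0.052,0.014,0.12,-0.006,0],[0.052,0.014,0.15,-0.006,0],[0.052,0.014,0.162,-0.006,0],[0.052,0.014,0.162,-0.006,0]]'
python3 - <<'E'
from h import *
from go import go
p=capture("wrist");cv2.imwrite("pics/w2.png",p["color"][:,:,::-1])
for q in tip_of(p,"grip_right")[:2]:print(q,atz(p,q["centre"],56))
go(591,-161,243,.124)
E
```

```text
time: 3.07
tool_pos: [590.7, -160.6, 239.9]
tcp_rot: [-3.139, 0.005, 0.124]
contact_force: [-0.0, 0.4, -0.3]
grip_width: 0.1
finger_force: 0.0
{'centre': [240.3, 248.8], 'conf': 0.67} [ 585.63333669 -116.55731146   56.        ]
pos [ 592.2 -160.7  244.1] rot [ 3.141e+00 -1.000e-03  1.250e-01] F [ 0.9  0.1 -0.1] q [-0.39  0.66  1.46 -0.    1.02  1.06] w 0.6 t 3.1667
shift [-0.0013  0.0001  0.0011] spin [ 0.001 -0.001  0.001]
```

View pics/w2.png

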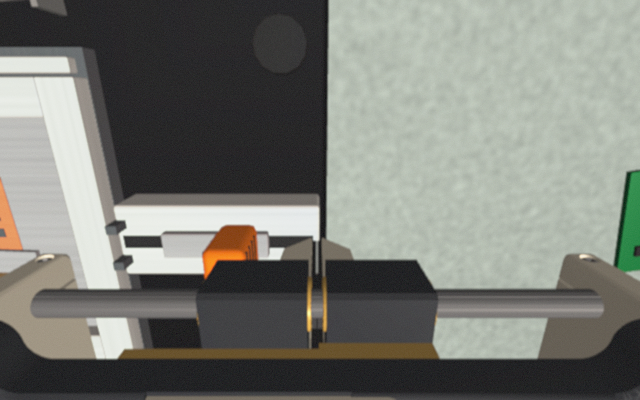

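Both views agree: the grip's underside is at (585.6, -116.6, 56). The fingers stand outward of it over the track at px (318,255). I'll push gently inward, which is tool -y.

```bash
python3 -m inch '[[0,-0.004,0,0,0],[0,-0.008,0,0,0],[0,-0.012,0,0,0],[0,-0.015,0,0,0],[0,-0.018,0,0,0],[0,-0.021,0,0,0],[0,-0.024,0,0,0],[0,-0.028,0,0,0]]';python3 -m inch '[[0,-0.004,0,0,0],[0,-0.008,0,0,0],[0,-0.012,0,0,0],[0,-0.016,0,0,0],[0,-0.02,0,0,0],[0,-0.024,0,0,0],[0,-0.028,0,0,0],[0,-0.028,0,0,0]]'
python3 - <<'E'
from h import *
from go import go
p=capture("wrist")
for q in tip_of(p,"grip_right")[:2]:print(q,atz(p,q["centre"],56))
go(591,-161,243,.124)
E
```

```text
time: 3.83
tool_pos: [588.7, -132.1, 243.2]
tcp_rot: [3.141, -0.001, 0.126]
contact_force: [1.1, -3.2, 2.6]
grip_width: -0.2
finger_force: 1.8
time: 4.5
tool_pos: [584.8, -103.3, 242.5]
tcp_rot: [-3.141, 0.001, 0.126]
contact_force: [0.2, -1.2, -0.1]
grip_width: 0.5
finger_force: 0.3
{'centre': [266.5, 247.5], 'conf': 0.83} [581.92512447 -73.95594062  56.        ]
pos [ 584.4 -103.6  242.1] rot [-3.14e+00  2.00e-03  1.26e-01] F [-0.2  0.   0.1] q [-0.3   0.63  1.53  0.    0.99  1.14] w 0.3 t 4.6
shift [-0.0007  0.0578 -0.001 ] spin [-0.002  0.002  0.002]
```

```bash
python3 -m inch '[[0,-0.003,0,0,0],[0,-0.006,0,0,0],[0,-0.008,0,0,0],[0,-0.009,0,0,0]]';python3 -m inch '[[0,-0.001,0,0,0],[0,-0.002,0,0,0]]';python3 -m inch '[[0,-0.001,0,0,0],[0,-0.001,0,0,0]]'
```

```text
time: 4.93
tool_pos: [583.4, -95.1, 242.2]
tcp_rot: [-3.141, 0.002, 0.126]
contact_force: [-1.9, -2.8, -1.4]
grip_width: 0.6
finger_force: 1.5
time: 5.1
tool_pos: [583.4, -93.3, 242.5]
tcp_rot: [-3.141, 0.001, 0.126]
contact_force: [-1.7, -2.6, -1.1]
grip_width: 0.3
finger_force: 1.5
time: 5.27
tool_pos: [583.4, -92.2, 242.7]
tcp_rot: [-3.141, 0.0, 0.126]
contact_force: [-1.6, -1.4, -0.8]
grip_width: 0.2
finger_force: 1.0
```

```bash
python3 -m inch '[[0,-0.001,0,0,0],[0,-0.001,0,0,0]]';python3 -m inch '[[0,-0.001,0,0,0],[0,-0.001,0,0,0]]';python3 -m inch '[[0,-0.001,0,0,0],[0,-0.001,0,0,0]]'
```

```text
time: 5.43
tool_pos: [583.3, -91.2, 242.7]
tcp_rot: [3.142, -0.0, 0.126]
contact_force: [-1.2, -2.6, -1.6]
grip_width: 0.8
finger_force: 1.2
time: 5.6
tool_pos: [583.2, -90.2, 242.7]
tcp_rot: [3.142, -0.0, 0.126]
contact_force: [-0.9, -3.2, -1.5]
grip_width: 0.2
finger_force: 1.2
time: 5.77
tool_pos: [583.1, -89.5, 242.8]
tcp_rot: [3.141, -0.0, 0.126]
contact_force: [-0.8, -3.9, -2.0]
grip_width: 0.7
finger_force: 2.0
```

```bash
python3 -m inch '[[0,-0.001,0,0,0],[0,-0.001,0,0,0]]';python3 -m inch '[[0,-0.001,0,0,0],[0,-0.001,0,0,0]]'
python3 - <<'E'
from h import *
from go import go
p=capture("wrist");cv2.imwrite("pics/w3.png",p["color"][:,:,::-1])
for t in("grip_right","home_right"):
  for q in tip_of(p,t)[:2]:print(t,q,atz(p,q["centre"],56))
go(591,-161,243,.124)
E
```

```text
time: 5.93
tool_pos: [583.0, -89.1, 242.8]
tcp_rot: [3.14, -0.0, 0.126]
contact_force: [-0.4, -7.7, -2.5]
grip_width: 0.4
finger_force: 3.8
time: 6.1
tool_pos: [583.0, -88.8, 242.8]
tcp_rot: [3.138, -0.0, 0.126]
contact_force: [-1.8, -12.0, -3.3]
grip_width: 0.5
finger_force: 5.5
grip_right {'centre': [269.8, 249.4], 'conf': 0.88} [579.34726154 -62.13552781  56.        ]
home_right {'centre': [270.8, 244.3], 'conf': 0.97} [582.65075908 -62.4436858   56.        ]
pos [583.  -88.9 242.8] rot [ 3.139 -0.     0.126] F [ -1.  -11.   -2.9] q [-0.28  0.62  1.54 -0.    0.98  1.17] w 0.6 t 6.25
shift [-0.0011  0.0726  0.    ] spin [ 0.003 -0.     0.002]
```

View pics/w3.png

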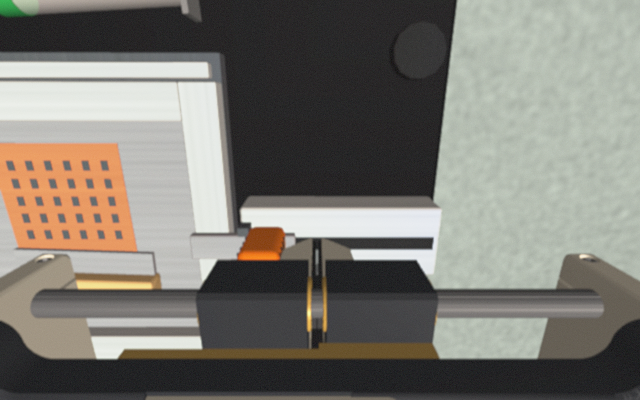

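Force is rising against a hard stop, the grip is at (579,-62), and the tongue covers the frame edge at px 190–240. The right lock is home. Now I back off, lift, and cross to outside the left grip.

```bash
python3 -m inch '[[0,0.008,0,0,0],[0,0.014,0,0,0],[0,0.014,-0.035,0,0],[0,0.014,-0.07,0,0],[0,0.014,-0.1,0,0],[0,0.014,-0.1,0,0]]'; python3 go.py 535 287 342 0.124
```

```text
time: 6.75
tool_pos: [586.0, -101.4, 349.8]
tcp_rot: [3.137, -0.012, 0.126]
contact_force: [0.9, -0.2, 0.6]
grip_width: 0.5
finger_force: 0.0
pos [ 586.  -101.4  349.8] rot [ 3.137 -0.012  0.126] F [ 0.9 -0.2  0.6] q [-0.3   0.51  1.41  0.    1.21  1.14] w 0.5 t 6.75
shift [-0.002  -0.3917  0.0061] spin [ 0.004 -0.012  0.002]
```

```bash
python3 -m inch '[[0,-0.03,0,0,0],[0,-0.068,0,0,0],[0,-0.106,0,0,0],[0,-0.144,0,0,0],[0,-0.182,0,0,0],[0,-0.22,0,0,0],[0,-0.258,0,0,0],[0,-0.296,0,0,0]]';python3 -m inch '[[0,-0.035,0,0,0],[0,-0.07,0,0,0],[0,-0.092,0,0,0],[0,-0.092,0,0,0],[0,-0.092,0,0,0]]'
python3 - <<'E'
from h import *
from go import go
p=capture("wrist");cv2.imwrite("pics/w4.png",p["color"][:,:,::-1])
for t in("grip_left","home_left"):
  for q in tip_of(p,t)[:2]:print(t,q,atz(p,q["centre"],56))
go(535,287,243,.124)
E
```

```text
time: 7.42
tool_pos: [546.9, 194.5, 342.6]
tcp_rot: [-3.141, -0.0, 0.126]
contact_force: [1.0, -0.7, -0.4]
grip_width: 0.7
finger_force: 0.0
time: 7.83
tool_pos: [535.4, 285.0, 342.3]
tcp_rot: [-3.141, 0.0, 0.129]
contact_force: [1.4, 0.2, 0.7]
grip_width: 0.7
finger_force: 0.0
grip_left {'centre': [394.8, 195.6], 'conf': 0.94} [545.44044694 218.06383357  56.        ]
home_left {'centre': [429.7, 197.3], 'conf': 0.96} [547.80747708 187.51323844  56.        ]
pos [536.2 282.8 342.5] rot [3.141 0.    0.125] F [-0.1  0.1 -0. ] q [ 0.36  0.54  1.38 -0.    1.22  1.81] w 0.1 t 7.9833
shift [-0.0006 -0.0044  0.0995] spin [0.    0.    0.001]
```

View pics/w4.png

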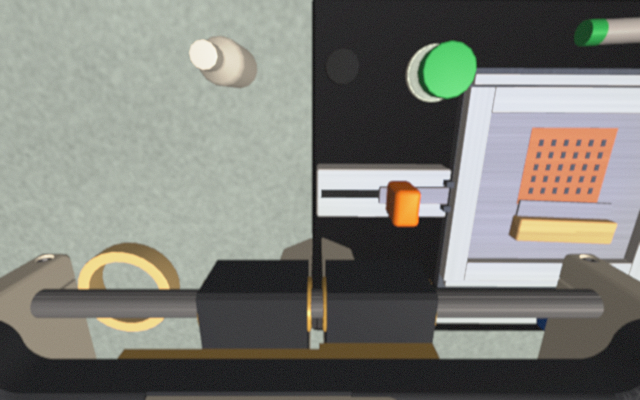

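The left grip is at px (403,203), about 31 mm from home. The bottle, jar and tape are clear of the path. I'll descend and push along tool +y.

```bash
python3 -m inch '[[0,0,0.03,0,0],[0,0,0.065,0,0],[0,0,0.09,0,0],[0,0,0.099,0,0],[0,0.008,0.099,0,0],[0,0.016,0.099,0,0],[0,0.024,0.099,0,0],[0,0.03,0.099,0,0]]';python3 -m inch '[[0,0.003,0,0,0],[0,0.006,0,0,0],[0,0.009,0,0,0],[0,0.012,0,0,0],[0,0.015,0,0,0],[0,0.018,0,0,0],[0,0.021,0,0,0],[0,0.024,0,0,0]]'
```

```text
time: 8.65
tool_pos: [540.6, 252.6, 245.7]
tcp_rot: [-3.141, -0.003, 0.125]
contact_force: [1.1, -0.2, -0.2]
grip_width: 0.4
finger_force: 0.0
time: 9.32
tool_pos: [542.8, 230.2, 243.9]
tcp_rot: [-3.141, -0.001, 0.126]
contact_force: [-0.1, 3.5, 2.7]
grip_width: 0.4
finger_force: 1.7
```

```bash
python3 -m inch '[[0,0.003,0,0,0],[0,0.006,0,0,0],[0,0.009,0,0,0],[0,0.012,0,0,0],[0,0.012,0,0,0]]';python3 -m inch '[[0,0.001,0,0,0],[0,0.001,0,0,0]]';python3 -m inch '[[0,0.001,0,0,0],[0,0.001,0,0,0]]'
```

```text
time: 9.73
tool_pos: [544.4, 217.6, 243.6]
tcp_rot: [3.141, 0.0, 0.125]
contact_force: [0.1, 0.5, 0.2]
grip_width: 0.1
finger_force: 0.5
time: 9.9
tool_pos: [544.3, 217.0, 243.5]
tcp_rot: [3.141, 0.0, 0.126]
contact_force: [0.3, 1.4, 0.4]
grip_width: 0.6
finger_force: 0.7
time: 10.07
tool_pos: [544.4, 216.2, 243.5]
tcp_rot: [3.141, 0.0, 0.126]
contact_force: [0.2, 2.1, 0.4]
grip_width: 0.6
finger_force: 1.1
```

```bash
python3 -m inch '[[0,0.001,0,0,0],[0,0.001,0,0,0]]';python3 -m inch '[[0,0.001,0,0,0],[0,0.001,0,0,0]]';python3 -m inch '[[0,0.001,0,0,0],[0,0.001,0,0,0]]'
```

```text
time: 10.23
tool_pos: [544.5, 215.2, 243.6]
tcp_rot: [3.142, 0.0, 0.126]
contact_force: [0.6, 3.3, -0.2]
grip_width: 0.2
finger_force: 1.3
time: 10.4
tool_pos: [544.7, 214.2, 243.5]
tcp_rot: [3.141, 0.0, 0.126]
contact_force: [1.3, 2.5, 0.0]
grip_width: 0.5
finger_force: 1.4
time: 10.57
tool_pos: [544.8, 213.4, 243.6]
tcp_rot: [-3.141, 0.0, 0.126]
contact_force: [0.5, 5.3, 0.2]
grip_width: 0.6
finger_force: 2.0
```

```bash
python3 -m inch '[[0,0.001,0,0,0],[0,0.001,0,0,0]]';python3 -m inch '[[0,0.001,0,0,0],[0,0.001,0,0,0]]';python3 -m inch '[[0,0.001,0,0,0],[0,0.001,0,0,0]]'
```

```text
time: 10.73
tool_pos: [544.8, 213.0, 243.6]
tcp_rot: [-3.14, -0.0, 0.126]
contact_force: [0.2, 8.2, -0.2]
grip_width: 0.3
finger_force: 4.1
time: 10.9
tool_pos: [544.8, 212.7, 243.7]
tcp_rot: [-3.139, -0.0, 0.126]
contact_force: [0.1, 12.4, -0.4]
grip_width: 0.5
finger_force: 5.9
time: 11.07
tool_pos: [544.8, 212.3, 243.7]
tcp_rot: [-3.137, -0.001, 0.126]
contact_force: [-0.4, 16.1, -1.3]
grip_width: 0.6
finger_force: 7.8
```

The stop is reached. The finger positions are 304 mm apart, which equals 250 + 2×27, so both grips are at their stops. I'll back off, lift and check.

```bash
python3 -m inch '[[0,-0.008,0,0,0],[0,-0.014,0,0,0],[0,-0.014,-0.035,0,0],[0,-0.014,-0.07,0,0],[0,-0.04,-0.1,0,0],[0,-0.06,-0.13,0,0],[0,-0.06,-0.15,0,0],[0,-0.06,-0.15,0,0]]'
python3 - <<'E'
from h import *
from go import go
p=capture("wrist");s=capture("side");i=s["color"][110:290,200:440]
cv2.imwrite("pics/w5.png",p["color"][:,:,::-1]);cv2.imwrite("pics/s5.png",cv2.resize(i[:,:,::-1],None,fx=3.3,fy=3.3,interpolation=cv2.INTER_CUBIC))
for t in("grip_left","home_left","frame"):
  for q in tip_of(p,t)[:1]:print(t,q,atz(p,q["centre"],35 if t=="frame" else 56))
go(535,287,243,.124)
E
```

```text
time: 11.73
tool_pos: [537.8, 270.8, 398.8]
tcp_rot: [-3.141, -0.008, 0.127]
contact_force: [0.4, -0.3, 0.9]
grip_width: 0.2
finger_force: 0.0
grip_left {'centre': [397.0, 184.4], 'conf': 0.68} [547.60039242 187.90733194  56.        ]
home_left {'centre': [399.0, 182.3], 'conf': 0.56} [550.08540511 186.29352972  56.        ]
frame {'centre': [506.3, 176.3], 'conf': 0.71} [567.18984134  63.97726491  35.        ]
pos [537.6 269.2 392. ] rot [3.14e+00 3.00e-03 1.25e-01] F [ 0.2 -0.7  0.4] q [ 0.34  0.49  1.32 -0.    1.33  1.78] w 0.6 t 11.9833
shift [ 0.0002 -0.0181  0.149 ] spin [0.001 0.003 0.001]
```

View pics/w5.png

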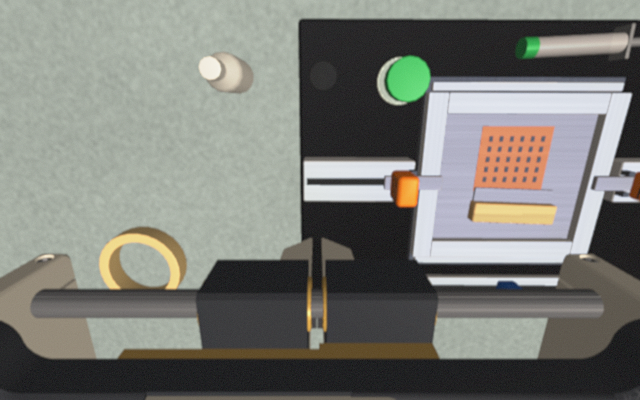

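View pics/s5.png

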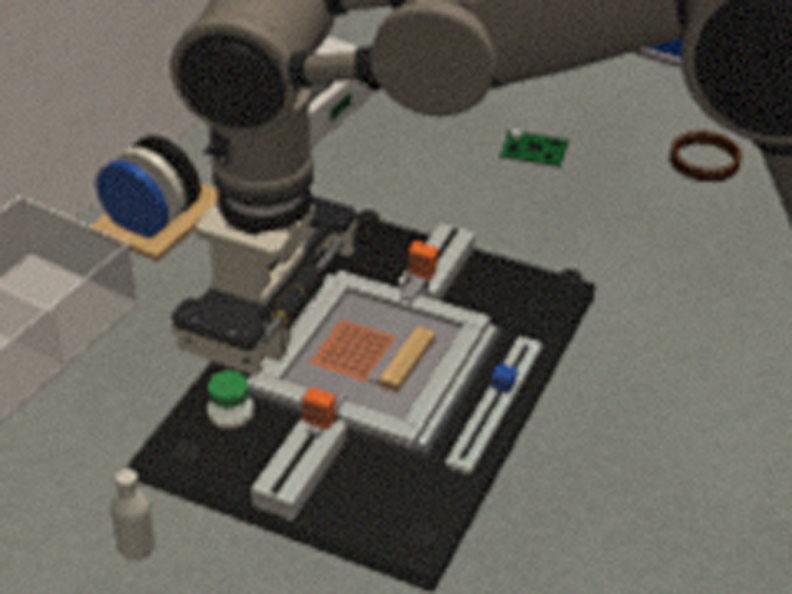

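Both tongues cover the frame edges, with the left grip at px (405,188) in the wrist view and both grips inward in the side view. Nothing else has moved, and the arm is clear.

```bash
python3 -c "
from plant import *
print(close_job())"
```

```text
the job is handed in; nothing more can be done
None
```

Both grips were pushed home against their end stops with no more than about 16 N on the wrist sensor. The final pictures showed the frame, the blue slide and everything else in view where they were, and the job is handed in, though the hand-in returned no verdict.

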